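# Switch the can diverter and feed the waiting can down the other lane

## Task

The can diverter is still set for the lane the last batch used. With the fingertips, push the lever with the red knob across to its other stop, so that the gate rocks over its pivot and opens the other lane, then push the sealed can lying on the landing sideways over the edge, so that it rolls down the newly opened lane and comes to rest at the lane's end. Nothing needs gripping: only push, do not lift the can, leave the other things on the bench where they are, and finish with the hand clear.

Things in the scene. Friction and masses are not known exactly. Their poses are not given: they have to be found in the camera images.
- diverter: steel can diverter fixed on the bench, 530 mm wide (y), 125 mm deep (x), 236 mm high. Origin on the bench under its middle; x to its back, y to its left seen from the robot, z up. Landing at the top left, next to it the throat (a drop 90 mm wide, y -45 to 45 mm, its right wall 236 mm high), under that the gate; a lane slopes down from the gate to each side
- landing_edge (a point): middle of the landing's edge over the throat, 169 mm above the bench; the can must go over it towards -y of the diverter. The landing's floor runs from here 133 mm to the left, dips to 164 mm at 40 mm from the edge and rises to 172 mm at the open left end. It is 113 mm deep (x) between a back plate (top 216 mm high) and a front strip (top 207 mm), open above
- gate (a joint): lean of the gate, rad: positive to the diverter's left (+y), negative to its right; it rests on a stop at +0.52 or -0.52 and falls over by its own weight once past upright (0). A blue blade 100 mm high, fixed on one shaft with the lever, so both lean the same way. It closes the lane on the side it leans to: a can dropped in the throat rolls down the other lane
- lever_knob (a point): centre of the red ball (30 mm across) on the gate's lever, in front of the diverter: a 10 mm rod, 150 mm from pivot (72 mm above the bench) to ball, swinging sideways in the diverter's plane x = -100 mm. At the stops the ball is 75 mm left or right of the middle and 202 mm above the bench, upright 222 mm. 1 to 2 N at the ball moves it
- can_mid (a point): middle of the waiting can: sealed full cream can, 71 mm across, 107 mm long, 0.3 to 0.5 kg, lying in the landing's dip, axis along the diverter's x, its middle 200 mm above the bench, 40 mm from the edge. Pushed with a few N from its left side it rolls towards -y and falls over the edge
- left_end (a point): where the middle of a can lies when it rests against the rubber stop at the end of the left lane (+y), 67 mm above the bench
- right_end (a point): the same for the right lane (-y)
- sealed_can_a: bystander: sealed cream can standing upright, 71 mm across, 107 mm tall; origin under its centre
- sealed_can_b: bystander: sealed cream can standing upright, 71 mm across, 107 mm tall; origin under its centre
- date_stamp: bystander: date stamp with black base and wooden knob, 50 x 56 x 86 mm; origin under its centre
- tape_roll: bystander: white roll of tape with orange core lying flat, 68 mm across, 24 mm high; origin under its centre
- oil_can: bystander: orange oil can with thin spout, 62 x 80 x 152 mm; origin under its centre
- spanner: bystander: steel spanner lying flat, 84 x 149 x 6 mm; origin under its centre
- bench_brush: bystander: wooden hand brush with white bristles, 50 x 271 x 46 mm; origin under its centre
- waiting_can: the same can as can_mid; origin at the centre of its bottom end, its z along its axis
Mind the look-alikes: they are no part of the job. Leave any blue or turquoise look-alike of the waiting_can alone.

How it is judged:
By the outcome, as a careful person would: the job done as asked, in the order asked, and still so for the second after the job is handed in, with the robot touching nothing.
It also fails if it takes over 54 s, if anything falls off the work surface, if the arm or the gripper's body presses on something with over 40 N, if the wrist force passes 120 N, or if a joint passes its speed limit or range.

## Robot

A 6-joint arm with a two-finger parallel gripper is mounted at the origin on the work surface; the furniture and walls round the work are solid. World frame = base frame: x ahead of the robot, y to its left, z up, the work surface at z = 0. Lengths are in m, angles in rad, forces in N, time in s.
With the tool pointing down it reaches from about 0.375 to 0.9 m from the base axis. Payload 3.1 kg.
Tool frame: the origin (TCP) lies midway between the tips of the shut fingers; the grasp point (between the pads) lies 19 mm behind it; z points along the fingers, y is the direction in which the jaws open and shut (so a half turn about z gives the same grasp; the last joint's range is limited). The gripper opens to 85 mm and grips with 20 to 120 N. Pads are 22 mm wide; open, the fingers measure 114 mm over their backs; the gripper's body (76 mm by 85 mm) begins 54 mm behind the grasp point. The pads swing forward as they close: fully open they stand 13 mm farther back than shut.
Start: joints at [-1.355, 0.527, 1.433, -0, 1.181, -0.178], TCP at [0.24, -0.577, 0.231] pointing down, gripper open.
Joint ranges: [-3.08, 3.08], [-0.75, 2.2], [0.22, 2.44], [-1.43, 4.57], [0, 2.65], [-2.85, 2.85]. Speed limits (rad/s): [2.79, 2.79, 3.14, 3.14, 3.14, 3.14].

## Interface

Orientations are given as a unit quaternion [x, y, z, w].
In Python, from station import manip gives the robot as it stands.
- The arm moves only by the tool servo_tool, never from a script. Its argument "increments" is a list of rows, each an object with "hand": the closure, from 0 (fully open) to 1 (shut); "travel": the shift along the tool's x, y, z in mm, a list of three; "yaw": the turn about the tool's z in degrees. A call has 1 to 20 rows; each row shifts and turns the commanded pose from where the row before left it, along the tool's axes as they then stand; what a row does not reach is not made up. A row lasts 1/10 s, in which the tool goes at most 50 mm and 8.59 degrees, less where a joint would pass 70% of its speed; a pose out of reach is approached as far as the arm can. A call with a gripper value outside its range is refused whole. The fingers move at their own pace and stop on an object; "newtons" is the grip in N (left out, the last holds). Time passes only in rows, so rows that do not move let the fingers close. It gives the time, the measured TCP pose, the force and the opening at its end, in the units of the state.
- manip.sense(): the state, without advancing time (a new reading comes with each control period).
- manip.snapshot(name): name is "scene" or "top" or "wrist"; returns a dict with "pixels" (420x560x3 uint8, blue, green, red), "fx", "fy", "cx", "cy" (pixels), "D" ([k1, k2, p1, p2, k3] as OpenCV has them; the pictures are not rectified), "R" (3x3) and "t" (3): a world point X has camera coordinates R X + t. Camera axes: x right, y down, z forward; pixel columns grow to the right and rows downward; lengths in m; the calibration is good to about 2 mm. A picture is of the moment at which its call begins. There is no depth.
- manip.sign_off(): hands the job in, once; it reports no verdict.
The state is a dict: "t": time; "q": joint angles; "qd": joint speeds; "tau": joint torques, N m; "tcp_pos": TCP position; "tool_rot": TCP orientation; "force": force on the tool from outside, world axes, zero at the start; "ft_torque": the same for the moment, N m; "finger_gap": opening from 0.0 (shut) to 1.0 (fully open).
Only numpy, scipy, OpenCV 4.12 (cv2) and the standard library are available. Lean on these libraries where they do the work, as an engineer would, in place of code of your own. Each camera call takes 0.05 s, during which the arm holds its last target.

## Working session

There is one attempt and no reset: what is moved stays moved. The work goes in short steps, Python scripts to look and compute and a tool call to move; the robot and the scene stay as the last step left them, time stands still between calls to the robot, and variables do not carry over. Pictures are saved under pics/ and viewed, and the job is handed in when it is done.

Besides the shell and the picture viewer there is one more tool, called after "Call:" as name(argument=value, ...), one argument or row to a line, values as JSON. servo_tool: Moves the arm, as the interface text tells. Its arguments: {"type":"object","properties":{"increments":{"type":"array","items":{"type":"object","properties":{"hand":{"type":"number"},"travel":{"type":"array","items":{"type":"number"}},"yaw":{"type":"number"}}}},"newtons":{"type":"number"}},"required":["increments"]}

```bash
mkdir -p pics; ls; python3 - <<'E'
from station import manip
import cv2,pickle
d={}
for n in ("scene","top","wrist"):
    s=manip.snapshot(n);d[n]=s
    cv2.imwrite(f"pics/a_{n}.png",s["pixels"])
pickle.dump(d,open("a.pkl","wb"))
s=manip.sense();print(s)
for n in d: print(n,d[n]["R"],d[n]["t"],d[n]["fx"],d[n]["D"])
E
```

```text
pics
{'t': 0.15, 'q': array([-1.35548302e+00,  5.28270799e-01,  1.43363458e+00, -3.28417979e-05,
        1.18140368e+00, -1.78473796e-01]), 'qd': array([-7.57889395e-04, -1.67514379e-03, -3.62275448e-03, -8.60152774e-05,
        4.10530068e-04, -6.61792458e-05]), 'tau': array([ 1.52862401e-05, -4.42743731e+01, -1.78276938e+01, -1.88830813e-04,
        5.59159947e-03,  2.92376470e-06]), 'tcp_pos': array([ 0.23971644, -0.57658908,  0.23053879]), 'tool_rot': array([ 9.80677421e-01,  1.95629905e-01, -3.09907480e-05, -8.57780758e-04]), 'force': array([0.0096663 , 0.15566452, 0.23259211]), 'ft_torque': array([-0.0468396 ,  0.00407784,  0.00717221]), 'finger_gap': 0.9992574102143812}
scene [[-0.66058894 -0.7507469  -0.00116192]
 [-0.55502119  0.48940916 -0.67262928]
 [ 0.505543   -0.44368657 -0.73997871]] [0.28390108 0.39092769 1.52755992] 510.156011935753 [-0.04219065  0.          0.          0.          0.        ]
top [[-7.32136355e-03 -9.99972993e-01 -6.40607931e-04]
 [-9.82915019e-01  7.31429286e-03 -1.83914563e-01]
 [ 1.83914282e-01 -7.16842222e-04 -9.82942024e-01]] [-0.00219307  0.49831564  1.74074929] 429.1895926742605 [0.015099 0.       0.       0.       0.      ]
wrist [[ 0.38421046 -0.92324477 -0.00118799]
 [-0.8872759  -0.36959699  0.27593395]
 [-0.25519366 -0.10496263 -0.96117586]] [-0.6238667  -0.03684546  0.37780204] 322.3879849844199 [-0.05417597  0.          0.          0.          0.        ]
```

View pics/a_scene.png

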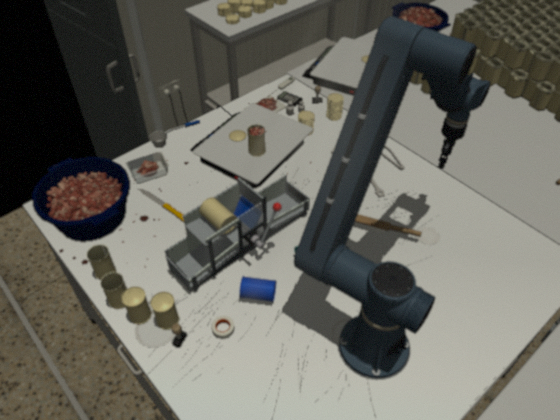

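View pics/a_top.png

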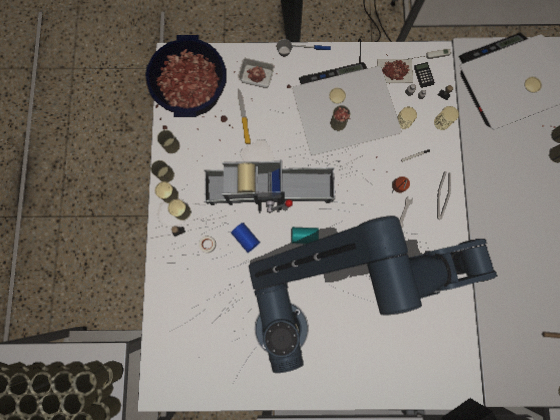

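View pics/a_wrist.png

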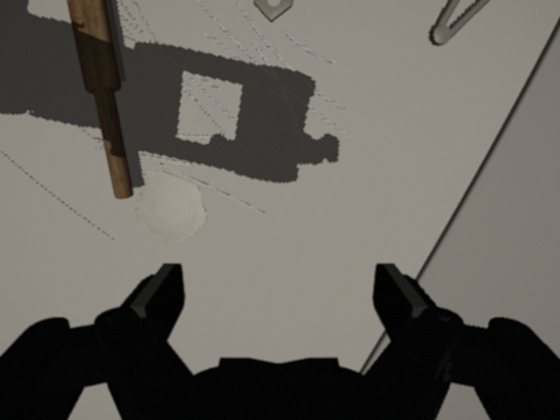

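```bash
python3 - <<'E'
import cv2,pickle
d=pickle.load(open("a.pkl","rb"))
t=d["top"]["pixels"][145:265,190:350];cv2.imwrite("pics/b_top.png",cv2.resize(t,None,fx=5,fy=5,interpolation=cv2.INTER_CUBIC))
t=d["scene"]["pixels"][165:310,150:330];cv2.imwrite("pics/b_scene.png",cv2.resize(t,None,fx=4,fy=4,interpolation=cv2.INTER_CUBIC))
E
```

```text
(no output)
```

View pics/b_top.png

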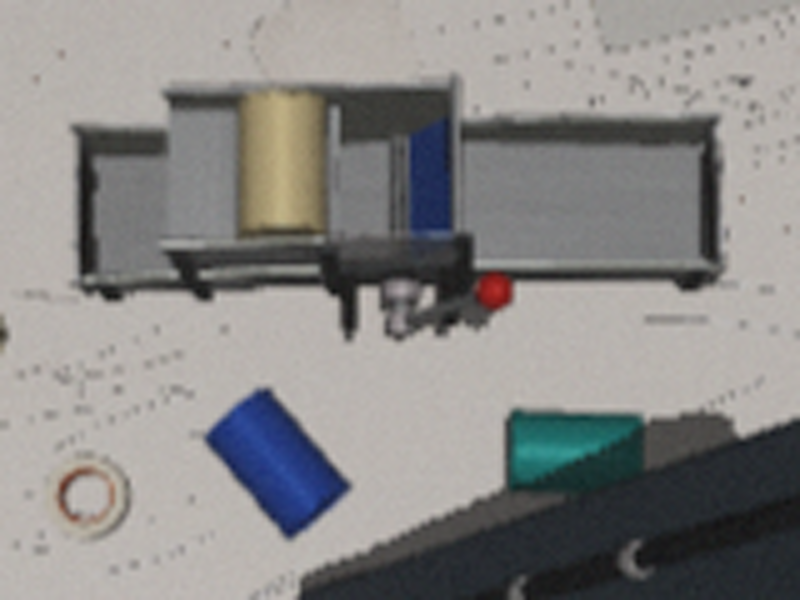

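View pics/b_scene.png

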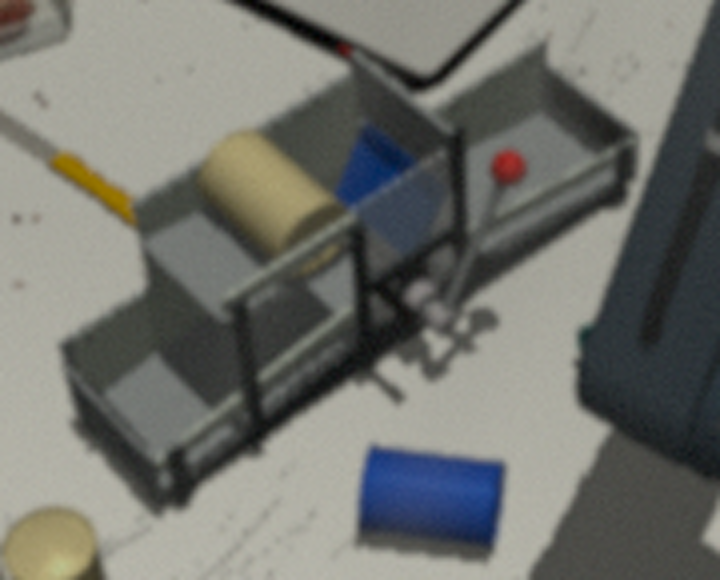

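The top view shows the cream can on the landing at about crop (282,160), and the red knob at (494,292), leaning right. The blue blade leans right too. The lever therefore goes left (+y), which opens the right lane. The blue and turquoise cans are look-alikes.

```bash
cat > h.py <<'E'
import numpy as np,cv2
def K(s): return np.array([[s["fx"],0,s["cx"]],[0,s["fy"],s["cy"]],[0,0,1]])
def ray(s,p):
    u=cv2.undistortPoints(np.array([[p]],float),K(s),np.array(s["D"]))[0,0]
    R=np.array(s["R"]);return -R.T@np.array(s["t"]),R.T@np.array([u[0],u[1],1])
def onz(s,p,z):
    c,d=ray(s,p);return c+d*(z-c[2])/d[2]
def tri(L):
    A=np.zeros((3,3));b=np.zeros(3);
    for s,p in L:
        c,d=ray(s,p);d=d/np.linalg.norm(d);P=np.eye(3)-np.outer(d,d);A+=P;b+=P@c
    return np.linalg.solve(A,b)
def red(s,roi):
    x0,y0,x1,y1=roi;im=s["pixels"].astype(int)[y0:y1,x0:x1]
    m=(im[...,2]>110)&(im[...,1]<80)&(im[...,0]<90)
    n,l,st,c=cv2.connectedComponentsWithStats(m.astype(np.uint8))
    k=1+np.argmax(st[1:,4]);return c[k]+[x0,y0],st[k]
E
python3 - <<'E'
from h import *
import pickle
d=pickle.load(open("a.pkl","rb"));T,S=d["top"],d["scene"]
a,sa=red(T,(270,190,300,215));b,sb=red(S,(265,195,290,220));print(a,sa,b,sb)
print("knob tri",tri([(T,a),(S,b)]), "onz",onz(T,a,.202),onz(S,b,.202))
f=lambda x,y:(190+x/5-.4,145+y/5-.4)
# landing strip etc in top crop
for n,p,z in [("can TL",(242,92),.2),("can TR",(326,92),.2),("can BR",(326,228),.2),("can BL",(238,228),.2),
 ("front lane L",(80,282),.06),("front lane R",(718,270),.06),("back lane L",(78,128),.08),("back R",(718,120),.08),
 ("backplateL",(168,92),.216),("backplateR",(455,80),.236),("stripL",(165,244),.207),("stripR",(330,238),.207),("wall front",(455,236),.236),("landing edge back",(334,105),.169)]:
    print(n,onz(T,f(*p),z).round(4))
E
```

```text
[288.46875 202.71875] [15 10  7  6 32] [276.80555556 205.52777778] [ 8  8  8  6 36]
knob tri [ 0.47538335 -0.02933283  0.21353392] onz [ 0.47761569 -0.02950131  0.202     ] [ 0.48360912 -0.03646661  0.202     ]
can TL [0.6359 0.1642 0.2   ]
can TR [0.6355 0.0992 0.2   ]
can BR [0.5277 0.0987 0.2   ]
can BL [0.5282 0.166  0.2   ]
front lane L [0.5147 0.311  0.06  ]
front lane R [ 0.5209 -0.2171  0.06  ]
back lane L [0.6409 0.3123 0.08  ]
back R [ 0.6438 -0.2184  0.08  ]
backplateL [0.6317 0.2191 0.216 ]
backplateR [ 0.6337 -0.0008  0.236 ]
stripL [0.5146 0.2206 0.207 ]
stripR [0.5183 0.0952 0.207 ]
wall front [0.5128 0.     0.236 ]
landing edge back [0.6338 0.0948 0.169 ]
```

Call:
servo_tool(
  increments=[
    {"hand": 1, "travel": [0, 0, -20], "yaw": 7.52},
    {"hand": 1, "travel": [0, 0, -20], "yaw": 7.52},
    {"hand": 1, "travel": [0, 0, -20], "yaw": 7.52},
    {"hand": 1, "travel": [0, 0, 0], "yaw": 0},
    {"hand": 1, "travel": [0, 0, 0], "yaw": 0},
  ],
  newtons=40,
)

```text
t: 0.65
tcp_pos: [0.2398, -0.5768, 0.2909]
tool_rot: [1.0, 0.001, -0.0, -0.0]
force: [0.0, 0.1, -0.6]
finger_gap: 0.137
```

Call:
servo_tool(
  increments=[
    {"hand": 1, "travel": [6, -12, 0], "yaw": 0},
    {"hand": 1, "travel": [13, -26, 0], "yaw": 0},
    {"hand": 1, "travel": [13, -26, 0], "yaw": 0},
    {"hand": 1, "travel": [13, -26, 0], "yaw": 0},
    {"hand": 1, "travel": [13, -26, 0], "yaw": 0},
    {"hand": 1, "travel": [13, -26, 0], "yaw": 0},
    {"hand": 1, "travel": [13, -26, 0], "yaw": 0},
    {"hand": 1, "travel": [13, -26, 0], "yaw": 0},
    {"hand": 1, "travel": [13, -26, 0], "yaw": 0},
    {"hand": 1, "travel": [13, -26, 0], "yaw": 0},
    {"hand": 1, "travel": [13, -26, 0], "yaw": 0},
    {"hand": 1, "travel": [13, -26, 0], "yaw": 0},
    {"hand": 1, "travel": [13, -26, 0], "yaw": 0},
    {"hand": 1, "travel": [13, -26, 0], "yaw": 0},
    {"hand": 1, "travel": [13, -26, 0], "yaw": 0},
    {"hand": 1, "travel": [13, -26, 0], "yaw": 0},
    {"hand": 1, "travel": [13, -26, 0], "yaw": 0},
    {"hand": 1, "travel": [13, -26, 0], "yaw": 0},
    {"hand": 1, "travel": [7, -22, 0], "yaw": 0},
    {"hand": 1, "travel": [0, 0, 0], "yaw": 0},
  ],
)

```text
t: 2.65
tcp_pos: [0.4728, -0.0976, 0.29]
tool_rot: [1.0, 0.003, -0.001, -0.001]
force: [0.3, -0.7, 0.1]
finger_gap: 0.002
```

```bash
python3 - <<'E'
from h import *
from station import manip
import pickle
d={n:manip.snapshot(n) for n in("scene","wrist")};pickle.dump(d,open("c.pkl","wb"))
print(manip.sense()["tcp_pos"])
for n in d: cv2.imwrite(f"pics/c_{n}.png",d[n]["pixels"])
try:
    W=d["wrist"];p,s=red(W,(0,0,560,300));print(p,s,onz(W,p,.202))
    a=pickle.load(open("a.pkl","rb"))
    print(tri([(W,p),(a["top"],(288.47,202.7))]),tri([(W,p),(a["scene"],(276.8,205.5))]))
except Exception as e: print(e)
E
```

```text
[ 0.47285034 -0.10009793  0.29037085]
[183.69157088 217.18390805] [169 196  36  34 522] [ 0.4702657  -0.02815245  0.202     ]
[ 0.47464664 -0.03051861  0.21369423] [ 0.47470994 -0.03058487  0.21327285]
```

View pics/c_wrist.png

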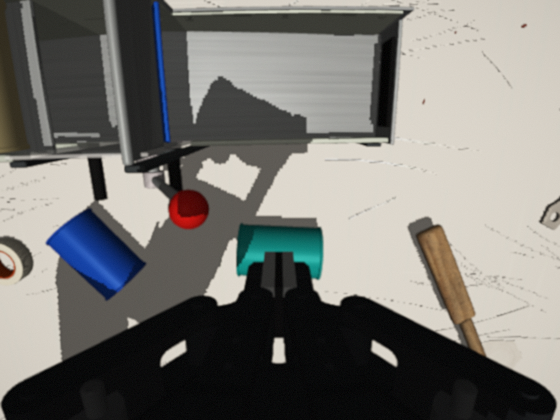

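View pics/c_scene.png

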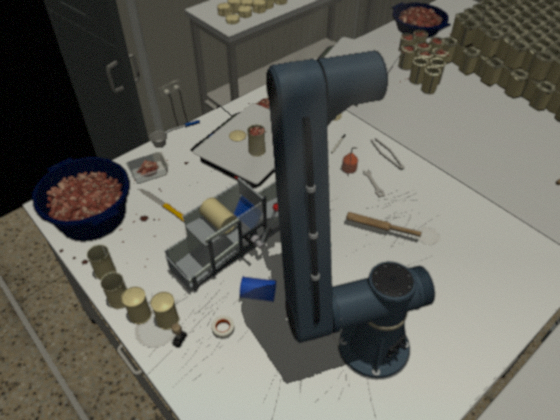

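The wrist view shows the red knob at (184,217) with the finger tips to its right, near (280,275). All the triangulations agree on y≈-0.030 and x≈0.475. I'll lower there and push.

Call:
servo_tool(
  increments=[
    {"hand": 1, "travel": [1, 0, 15], "yaw": 0},
    {"hand": 1, "travel": [1, 0, 20], "yaw": 0},
    {"hand": 1, "travel": [0, 0, 20], "yaw": 0},
    {"hand": 1, "travel": [0, 0, 20], "yaw": 0},
    {"hand": 1, "travel": [0, 0, 15], "yaw": 0},
    {"hand": 1, "travel": [0, 0, 5], "yaw": 0},
    {"hand": 1, "travel": [0, -10, 0], "yaw": 0},
    {"hand": 1, "travel": [0, -10, 0], "yaw": 0},
    {"hand": 1, "travel": [0, -10, 0], "yaw": 0},
    {"hand": 1, "travel": [0, -10, 0], "yaw": 0},
    {"hand": 1, "travel": [0, -10, 0], "yaw": 0},
    {"hand": 1, "travel": [0, -10, 0], "yaw": 0},
    {"hand": 1, "travel": [0, 0, 0], "yaw": 0},
  ],
)

```text
t: 4.05
tcp_pos: [0.4777, -0.0423, 0.1996]
tool_rot: [1.0, 0.001, 0.003, 0.003]
force: [1.2, 0.1, 0.7]
finger_gap: 0.0
```

```bash
python3 - <<'E'
from h import *
from station import manip
W=manip.snapshot("wrist");cv2.imwrite("pics/d_wrist.png",W["pixels"]);s=manip.sense();print(s["tcp_pos"],s["force"])
E
```

```text
[ 0.47712666 -0.04130359  0.19853453] [-0.0817928  -0.18495244  0.04399861]
```

View pics/d_wrist.png

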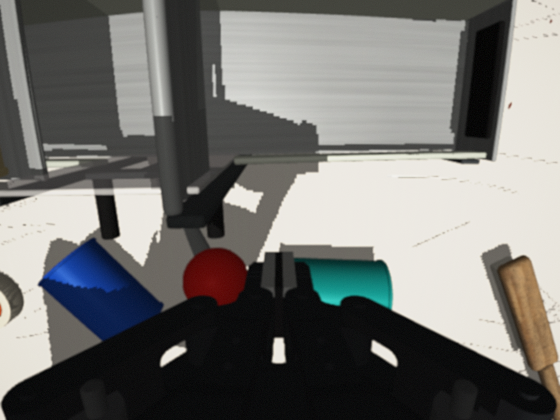

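The ball is at (215,277), just left of the tips at (275,265) and level with them. I'll keep pushing left.

Call:
servo_tool(
  increments=[
    {"hand": 1, "travel": [0, -8, 0], "yaw": 0},
    {"hand": 1, "travel": [0, -8, 0], "yaw": 0},
    {"hand": 1, "travel": [0, -8, 0], "yaw": 0},
    {"hand": 1, "travel": [0, -8, 0], "yaw": 0},
    {"hand": 1, "travel": [0, -8, 0], "yaw": 0},
    {"hand": 1, "travel": [0, -8, 0], "yaw": 0},
    {"hand": 1, "travel": [0, -8, 0], "yaw": 0},
    {"hand": 1, "travel": [0, -8, 0], "yaw": 0},
    {"hand": 1, "travel": [0, -8, 0], "yaw": 0},
    {"hand": 1, "travel": [0, -8, 0], "yaw": 0},
    {"hand": 1, "travel": [0, -8, 0], "yaw": 0},
    {"hand": 1, "travel": [0, -8, 0], "yaw": 0},
    {"hand": 1, "travel": [0, -8, 0], "yaw": 0},
    {"hand": 1, "travel": [0, -8, 0], "yaw": 0},
    {"hand": 1, "travel": [0, -8, 0], "yaw": 0},
    {"hand": 1, "travel": [0, 0, 0], "yaw": 0},
    {"hand": 1, "travel": [0, 0, 0], "yaw": 0},
  ],
)

```text
t: 5.8
tcp_pos: [0.4758, 0.0791, 0.1963]
tool_rot: [1.0, 0.0, 0.0, 0.0]
force: [0.1, -0.4, 0.1]
finger_gap: -0.001
```

```bash
python3 - <<'E'
from h import *
from station import manip
W=manip.snapshot("wrist");cv2.imwrite("pics/e_wrist.png",W["pixels"]);s=manip.sense();print(s["tcp_pos"],s["force"])
W=manip.snapshot("scene");t=W["pixels"][165:310,150:330];cv2.imwrite("pics/e_scene.png",cv2.resize(t,None,fx=4,fy=4,interpolation=cv2.INTER_CUBIC))
E
```

```text
[0.47581846 0.07884636 0.19630763] [-0.51450248 -1.33055254  0.30383988]
```

View pics/e_wrist.png

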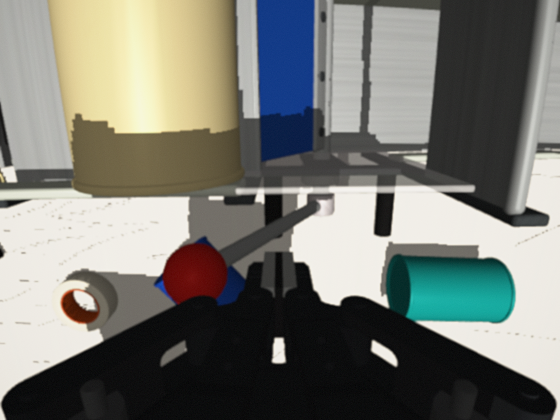

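View pics/e_scene.png

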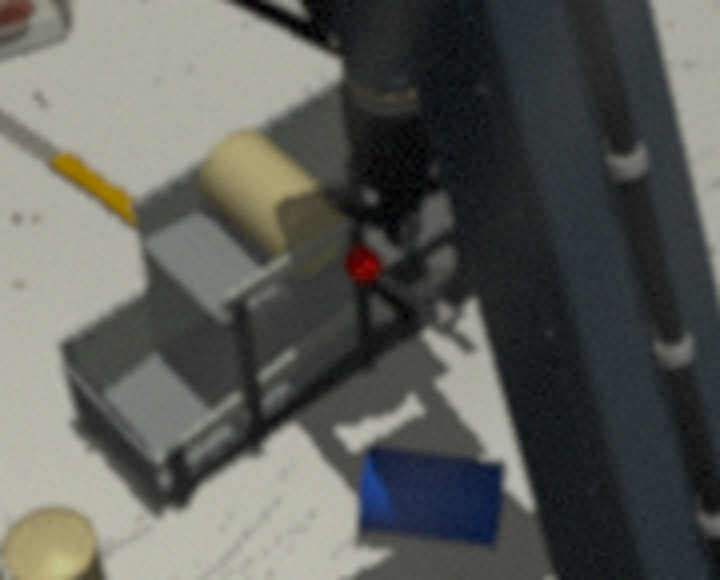

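The lever now leans left, with the ball at (195,277) clear of the tips, and the blade leans left too. Next: raise, then move over to the left of the can.

Call:
servo_tool(
  increments=[
    {"hand": 1, "travel": [0, 4, -15], "yaw": 0},
    {"hand": 1, "travel": [0, 0, -30], "yaw": 0},
    {"hand": 1, "travel": [0, 0, -30], "yaw": 0},
    {"hand": 1, "travel": [0, 0, -25], "yaw": 0},
    {"hand": 1, "travel": [0, 0, -10], "yaw": 0},
    {"hand": 1, "travel": [8, -10, 0], "yaw": 0},
    {"hand": 1, "travel": [16, -20, 0], "yaw": 0},
    {"hand": 1, "travel": [16, -20, 0], "yaw": 0},
    {"hand": 1, "travel": [16, -20, 0], "yaw": 0},
    {"hand": 1, "travel": [16, -20, 0], "yaw": 0},
    {"hand": 1, "travel": [16, -20, 0], "yaw": 0},
    {"hand": 1, "travel": [14, -18, 0], "yaw": 0},
    {"hand": 1, "travel": [0, 0, 0], "yaw": 0},
    {"hand": 1, "travel": [0, 0, 0], "yaw": 0},
  ],
)

```text
t: 7.3
tcp_pos: [0.577, 0.2033, 0.304]
tool_rot: [1.0, 0.001, -0.002, 0.0]
force: [0.5, -0.5, -0.3]
finger_gap: -0.0
```

```bash
python3 - <<'E'
from h import *
from station import manip
import pickle
W=manip.snapshot("wrist");cv2.imwrite("pics/f_wrist.png",W["pixels"]);s=manip.sense();print(s["tcp_pos"],s["force"])
pickle.dump(W,open("f.pkl","wb"))
E
```

```text
[0.57677088 0.20282698 0.30452124] [-0.8779678   0.32297451 -0.26865511]
```

View pics/f_wrist.png

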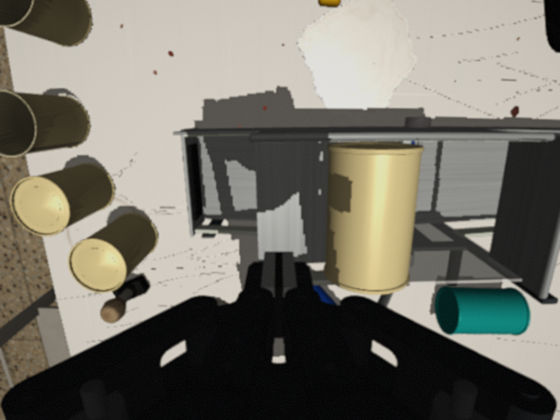

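```bash
python3 - <<'E'
from h import *
import pickle
W=pickle.load(open("f.pkl","rb"))
for n,p,z in [("can back L",(329,147),.2),("back R",(421,147),.2),("front L",(329,283),.2),("front R",(408,288),.2),("backtop L",(180,132),.216),("lefttop",(255,142),.216)]: print(n,onz(W,p,z).round(4))
E
```

```text
can back L [0.6252 0.1648 0.2   ]
back R [0.6258 0.0945 0.2   ]
front L [0.511  0.1596 0.2   ]
front R [0.5057 0.0906 0.2   ]
backtop L [0.637  0.2717 0.216 ]
lefttop [0.63   0.2194 0.216 ]
```

The can is at x≈0.577, y≈0.130 and its left side is near y=0.166. The tips are at y=0.203, clear of it. I'll lower to z≈0.188.

Call:
servo_tool(
  increments=[
    {"hand": 1, "travel": [0, 0, 15], "yaw": 0},
    {"hand": 1, "travel": [0, 0, 25], "yaw": 0},
    {"hand": 1, "travel": [0, 0, 25], "yaw": 0},
    {"hand": 1, "travel": [0, 0, 25], "yaw": 0},
    {"hand": 1, "travel": [0, 0, 17], "yaw": 0},
    {"hand": 1, "travel": [0, 0, 8], "yaw": 0},
    {"hand": 1, "travel": [0, 0, 0], "yaw": 0},
    {"hand": 1, "travel": [0, 6, 0], "yaw": 0},
    {"hand": 1, "travel": [0, 6, 0], "yaw": 0},
    {"hand": 1, "travel": [0, 4, 0], "yaw": 0},
    {"hand": 1, "travel": [0, 0, 0], "yaw": 0},
  ],
)

```text
t: 8.45
tcp_pos: [0.5782, 0.1861, 0.1921]
tool_rot: [1.0, -0.0, 0.001, -0.0]
force: [0.5, -0.3, -0.0]
finger_gap: -0.002
```

```bash
python3 - <<'E'
from h import *
from station import manip
W=manip.snapshot("wrist");cv2.imwrite("pics/g_wrist.png",W["pixels"]);s=manip.sense();print(s["tcp_pos"],s["force"])
E
```

```text
[0.57810152 0.18643833 0.19193935] [-0.50613978  0.12166671  0.24980935]
```

View pics/g_wrist.png

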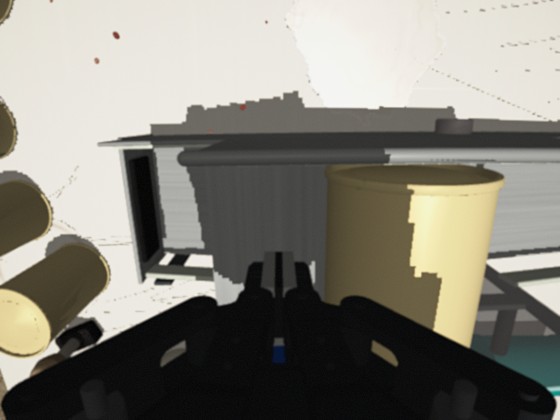

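The tips, at about (280,265), are just left of the can, whose left side is at column 325. Now a slow push to the right.

Call:
servo_tool(
  increments=[
    {"hand": 1, "travel": [0, 4, 0], "yaw": 0},
    {"hand": 1, "travel": [0, 4, 0], "yaw": 0},
    {"hand": 1, "travel": [0, 4, 0], "yaw": 0},
    {"hand": 1, "travel": [0, 4, 0], "yaw": 0},
    {"hand": 1, "travel": [0, 4, 0], "yaw": 0},
    {"hand": 1, "travel": [0, 4, 0], "yaw": 0},
    {"hand": 1, "travel": [0, 4, 0], "yaw": 0},
    {"hand": 1, "travel": [0, 4, 0], "yaw": 0},
  ],
)

```text
t: 9.3
tcp_pos: [0.5786, 0.1682, 0.1995]
tool_rot: [1.0, -0.002, 0.004, -0.013]
force: [-12.1, 36.4, 41.2]
finger_gap: 0.004
```

```bash
python3 - <<'E'
from h import *
from station import manip
W=manip.snapshot("wrist");cv2.imwrite("pics/h_wrist.png",W["pixels"]);s=manip.sense();print(s["tcp_pos"],s["force"])
E
```

```text
[0.5785878  0.16784979 0.19991922] [-11.25342863  32.43390509  36.0713864 ]
```

View pics/h_wrist.png

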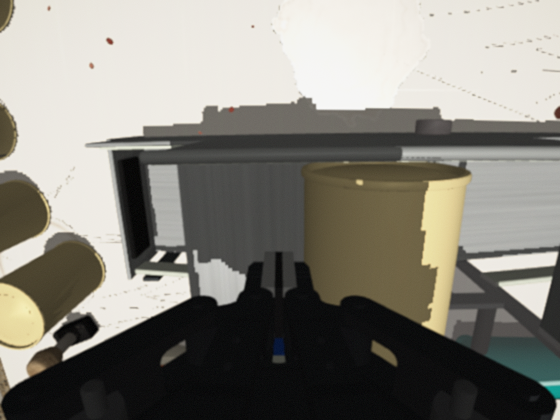

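The force reached 36 N sideways and 41 N upward. The closed finger linkage, which spreads along the jaw direction, is riding on the can's top edge. I'll back off, rise and turn the tool 90° so the linkage spreads along x instead.

Call:
servo_tool(
  increments=[
    {"hand": 1, "travel": [0, -15, 0], "yaw": 0},
    {"hand": 1, "travel": [0, -20, 0], "yaw": 0},
    {"hand": 1, "travel": [0, -15, 0], "yaw": 0},
    {"hand": 1, "travel": [0, 0, -15], "yaw": 0},
    {"hand": 1, "travel": [0, 0, -30], "yaw": 0},
    {"hand": 1, "travel": [0, 0, -30], "yaw": 0},
    {"hand": 1, "travel": [0, 0, -20], "yaw": 0},
    {"hand": 1, "travel": [0, 0, 0], "yaw": 0},
  ],
)

```text
t: 10.15
tcp_pos: [0.5798, 0.2051, 0.2893]
tool_rot: [1.0, 0.0, 0.003, -0.0]
force: [0.7, 0.9, 0.3]
finger_gap: -0.002
```

```bash
python3 - <<'E'
from h import *
from station import manip
W=manip.snapshot("wrist");cv2.imwrite("pics/i_wrist.png",W["pixels"]);s=manip.sense();print(s["tcp_pos"],s["force"],s["q"])
E
```

```text
[0.57852545 0.20484854 0.28719128] [-0.02133578 -0.24536701  0.1164746 ] [ 1.58538923e-01  4.54821821e-01  1.39779733e+00 -1.94984735e-04
  1.28632583e+00  1.72945296e+00]
```

View pics/i_wrist.png

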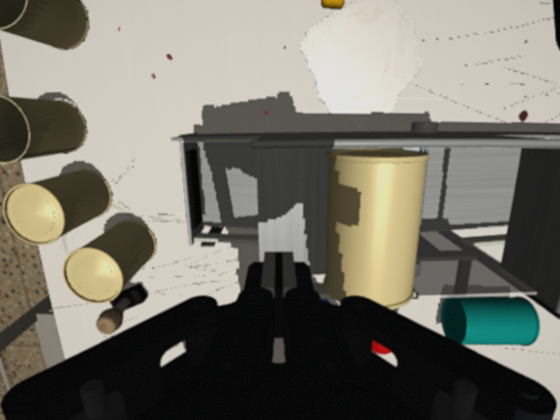

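Call:
servo_tool(
  increments=[
    {"hand": 1, "travel": [0, 0, 0], "yaw": -8},
    {"hand": 1, "travel": [0, 0, 0], "yaw": -8},
    {"hand": 1, "travel": [0, 0, 0], "yaw": -8},
    {"hand": 1, "travel": [0, 0, 0], "yaw": -8},
    {"hand": 1, "travel": [0, 0, 0], "yaw": -8},
    {"hand": 1, "travel": [0, 0, 0], "yaw": -8},
    {"hand": 1, "travel": [0, 0, 0], "yaw": -8},
    {"hand": 1, "travel": [0, 0, 0], "yaw": -8},
    {"hand": 1, "travel": [0, 0, 0], "yaw": -8},
    {"hand": 1, "travel": [0, 0, 0], "yaw": -8},
    {"hand": 1, "travel": [0, 0, 0], "yaw": -8},
    {"hand": 1, "travel": [0, 0, 0], "yaw": -2},
    {"hand": 1, "travel": [0, 0, 0], "yaw": 0},
  ],
)

```text
t: 11.5
tcp_pos: [0.5767, 0.2045, 0.2839]
tool_rot: [0.707, 0.707, -0.002, -0.001]
force: [0.3, 0.3, 0.6]
finger_gap: -0.001
```

```bash
python3 - <<'E'
from h import *
from station import manip
W=manip.snapshot("wrist");cv2.imwrite("pics/j_wrist.png",W["pixels"]);s=manip.sense();print(s["tcp_pos"],s["force"],s["q"][5],s["tool_rot"])
W=manip.snapshot("scene");t=W["pixels"][165:310,150:330];cv2.imwrite("pics/j_scene.png",cv2.resize(t,None,fx=4,fy=4,interpolation=cv2.INTER_CUBIC))
E
```

```text
[0.57689197 0.20456768 0.28422775] [ 0.32877961 -0.46622711  0.30859627] 0.15953020066169074 [ 0.7074758   0.70673499 -0.00157291 -0.00108476]
```

View pics/j_wrist.png

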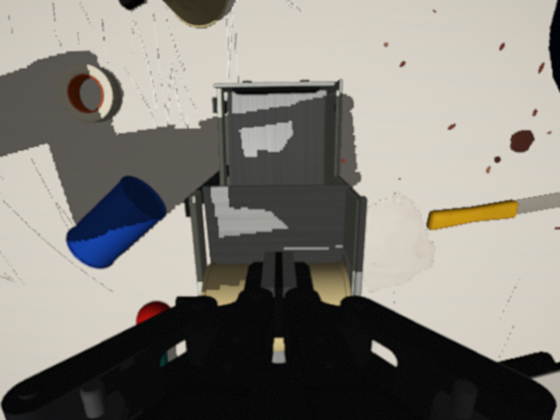

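View pics/j_scene.png

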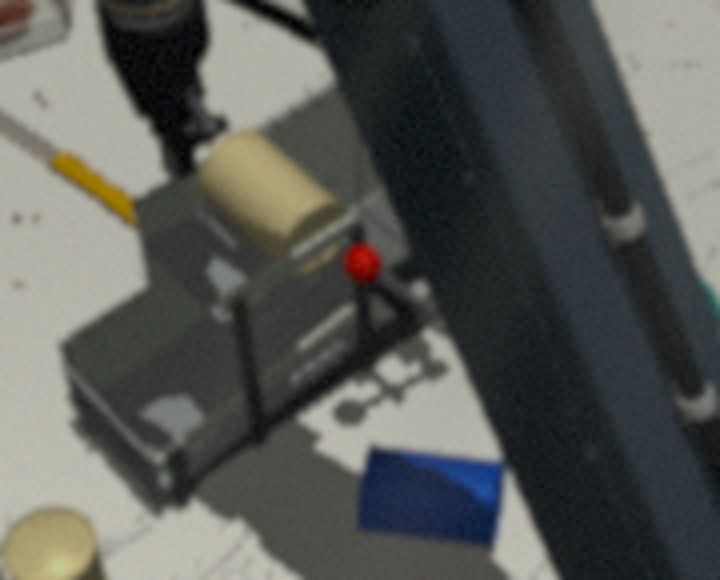

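The tips are centred between the walls, columns 205 to 350, and the can hasn't moved. Lowering again.

Call:
servo_tool(
  increments=[
    {"hand": 1, "travel": [0, 0, 10], "yaw": 0},
    {"hand": 1, "travel": [0, 0, 20], "yaw": 0},
    {"hand": 1, "travel": [0, 0, 20], "yaw": 0},
    {"hand": 1, "travel": [0, 0, 20], "yaw": 0},
    {"hand": 1, "travel": [0, 0, 14], "yaw": 0},
    {"hand": 1, "travel": [0, 0, 6], "yaw": 0},
    {"hand": 1, "travel": [0, 0, 0], "yaw": 0},
    {"hand": 1, "travel": [-5, 0, 0], "yaw": 0},
    {"hand": 1, "travel": [-5, 0, 0], "yaw": 0},
    {"hand": 1, "travel": [-5, 0, 0], "yaw": 0},
    {"hand": 1, "travel": [0, 0, 0], "yaw": 0},
  ],
)

```text
t: 12.7
tcp_pos: [0.5782, 0.189, 0.197]
tool_rot: [0.707, 0.707, 0.0, 0.0]
force: [-0.4, -0.3, 0.9]
finger_gap: -0.001
```

Call:
servo_tool(
  increments=[
    {"hand": 1, "travel": [-4, 0, 0], "yaw": 0},
    {"hand": 1, "travel": [-4, 0, 0], "yaw": 0},
    {"hand": 1, "travel": [-4, 0, 0], "yaw": 0},
    {"hand": 1, "travel": [-4, 0, 0], "yaw": 0},
  ],
)

```text
t: 13.1
tcp_pos: [0.5781, 0.1753, 0.197]
tool_rot: [0.708, 0.707, 0.002, -0.001]
force: [-2.0, 9.7, 8.3]
finger_gap: 0.002
```

The push force has a similar upward part (9.7 N sideways, 8.3 N up). So it's friction at the finger: the can's left side rises as the can rolls and carries the finger up, which jams it. The cure is to start lower and move the finger up as fast as it goes sideways, following the rolling surface.

Call:
servo_tool(
  increments=[
    {"hand": 1, "travel": [8, 0, 0], "yaw": 0},
    {"hand": 1, "travel": [8, 0, 0], "yaw": 0},
    {"hand": 1, "travel": [0, 0, 6], "yaw": 0},
    {"hand": 1, "travel": [0, 0, 8], "yaw": 0},
    {"hand": 1, "travel": [0, 0, 6], "yaw": 0},
    {"hand": 1, "travel": [0, 0, 0], "yaw": 0},
    {"hand": 1, "travel": [-5, 0, 0], "yaw": 0},
    {"hand": 1, "travel": [-4, 0, 0], "yaw": 0},
    {"hand": 1, "travel": [0, 0, 0], "yaw": 0},
    {"hand": 1, "travel": [0, 0, 0], "yaw": 0},
  ],
)

```text
t: 14.1
tcp_pos: [0.5781, 0.1805, 0.1766]
tool_rot: [0.707, 0.707, 0.0, 0.0]
force: [0.7, -0.1, -0.1]
finger_gap: 0.002
```

```bash
python3 - <<'E'
from h import *
from station import manip
W=manip.snapshot("wrist");cv2.imwrite("pics/k_wrist.png",W["pixels"]);s=manip.sense();print(s["tcp_pos"],s["force"],s["q"][5],s["tool_rot"])
W=manip.snapshot("scene");t=W["pixels"][165:310,150:330];cv2.imwrite("pics/k_scene.png",cv2.resize(t,None,fx=4,fy=4,interpolation=cv2.INTER_CUBIC))
E
```

```text
[0.57797998 0.18072514 0.17658689] [-0.57594823 -1.33925853  0.49262997] 0.1189506693388735 [7.07225910e-01 7.06987580e-01 2.38648290e-04 1.29137879e-04]
```

View pics/k_scene.png

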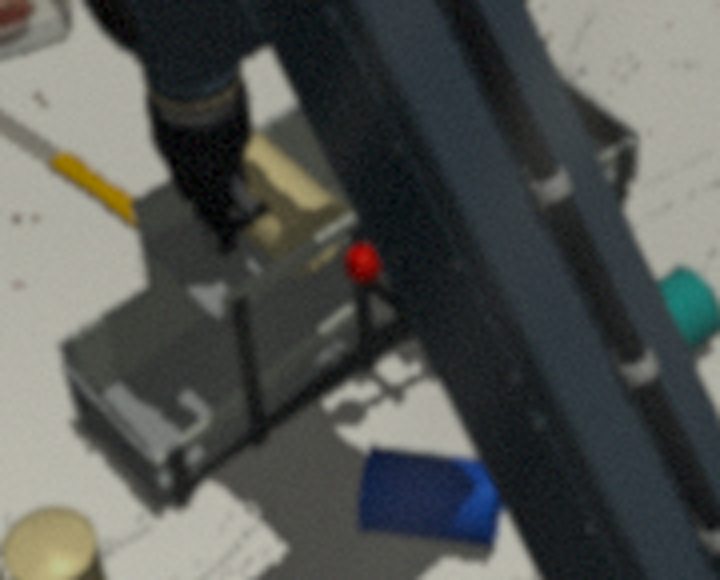

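View pics/k_wrist.png

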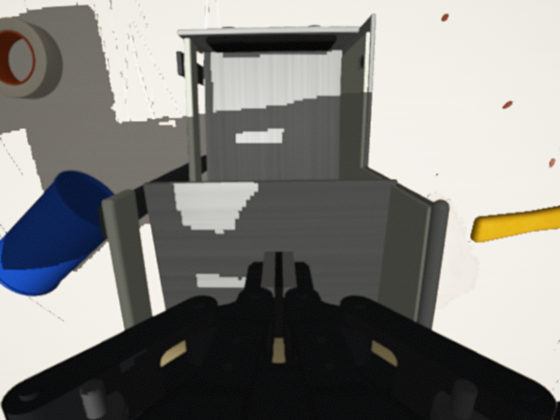

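No contact yet; the tip is at z=0.177 and just left of the can. Now the diagonal push, in small parts.

Call:
servo_tool(
  increments=[
    {"hand": 1, "travel": [-4, 0, 0], "yaw": 0},
    {"hand": 1, "travel": [-4, 0, -3], "yaw": 0},
    {"hand": 1, "travel": [-4, 0, -4], "yaw": 0},
    {"hand": 1, "travel": [-4, 0, -4], "yaw": 0},
  ],
)

```text
t: 14.6
tcp_pos: [0.578, 0.1658, 0.1885]
tool_rot: [0.707, 0.707, 0.001, -0.0]
force: [-0.8, 6.7, 4.6]
finger_gap: -0.001
```

Call:
servo_tool(
  increments=[
    {"hand": 1, "travel": [-4, 0, -4], "yaw": 0},
    {"hand": 1, "travel": [-4, 0, -4], "yaw": 0},
  ],
)

```text
t: 14.8
tcp_pos: [0.5781, 0.1583, 0.1969]
tool_rot: [0.707, 0.707, 0.002, -0.001]
force: [-1.8, 6.8, 5.0]
finger_gap: 0.005
```

The force is steady and modest. Continuing.

Call:
servo_tool(
  increments=[
    {"hand": 1, "travel": [-4, 0, -4], "yaw": 0},
    {"hand": 1, "travel": [-4, 0, -4], "yaw": 0},
    {"hand": 1, "travel": [-4, 0, -3], "yaw": 0},
  ],
)

```text
t: 15.1
tcp_pos: [0.5783, 0.1465, 0.2084]
tool_rot: [0.707, 0.707, 0.002, -0.0]
force: [-1.7, 7.0, 7.3]
finger_gap: -0.003
```

Call:
servo_tool(
  increments=[
    {"hand": 1, "travel": [-4, 0, -3], "yaw": 0},
    {"hand": 1, "travel": [-4, 0, -3], "yaw": 0},
    {"hand": 1, "travel": [-4, 0, -2], "yaw": 0},
  ],
)

```text
t: 15.4
tcp_pos: [0.5786, 0.1347, 0.2169]
tool_rot: [0.707, 0.707, 0.003, -0.0]
force: [-2.0, 8.4, 11.6]
finger_gap: -0.003
```

Call:
servo_tool(
  increments=[
    {"hand": 1, "travel": [-4, 0, -3], "yaw": 0},
    {"hand": 1, "travel": [-4, 0, -3], "yaw": 0},
    {"hand": 1, "travel": [-4, 0, -2], "yaw": 0},
  ],
)

```text
t: 15.7
tcp_pos: [0.5787, 0.1206, 0.2244]
tool_rot: [0.707, 0.707, 0.001, 0.001]
force: [-1.3, 1.5, 5.6]
finger_gap: 0.003
```

```bash
python3 - <<'E'
from h import *
from station import manip
W=manip.snapshot("wrist");cv2.imwrite("pics/l_wrist.png",W["pixels"]);s=manip.sense();print(s["tcp_pos"],s["force"])
W=manip.snapshot("scene");t=W["pixels"][165:310,150:330];cv2.imwrite("pics/l_scene.png",cv2.resize(t,None,fx=4,fy=4,interpolation=cv2.INTER_CUBIC))
E
```

```text
[0.57879311 0.11967021 0.22438329] [ 0.15746436 -1.2624891   0.86802924]
```

View pics/l_wrist.png

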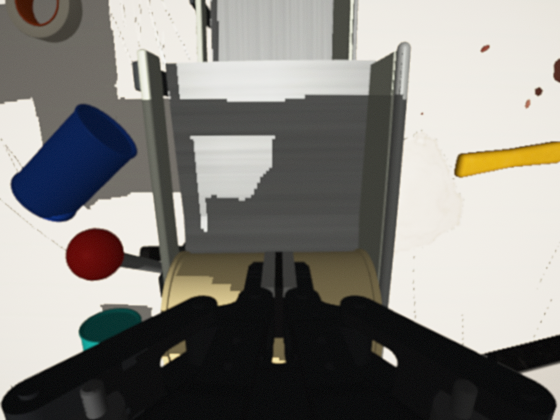

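View pics/l_scene.png

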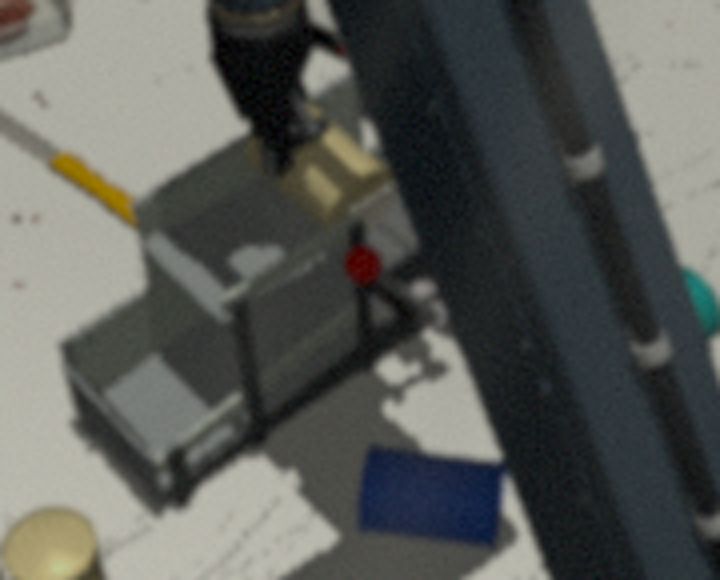

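The can is at the edge and contact has dropped off. I'll raise the hand, let it fall, and look.

Call:
servo_tool(
  increments=[
    {"hand": 1, "travel": [0, 0, -3], "yaw": 0},
    {"hand": 1, "travel": [0, 0, 0], "yaw": 0},
    {"hand": 1, "travel": [0, 0, 0], "yaw": 0},
    {"hand": 1, "travel": [0, 0, 0], "yaw": 0},
  ],
)

```text
t: 16.2
tcp_pos: [0.5776, 0.1208, 0.225]
tool_rot: [0.707, 0.707, -0.0, -0.0]
force: [-0.1, 0.1, -1.0]
finger_gap: 0.001
```

```bash
python3 - <<'E'
from h import *
from station import manip
W=manip.snapshot("wrist");cv2.imwrite("pics/m_wrist.png",W["pixels"]);s=manip.sense();print(s["tcp_pos"],s["force"])
W=manip.snapshot("top");t=W["pixels"][145:265,190:350];cv2.imwrite("pics/m_top.png",cv2.resize(t,None,fx=5,fy=5,interpolation=cv2.INTER_CUBIC))
E
```

```text
[0.57759917 0.12085787 0.22496745] [-0.36959864  0.71966824  0.06035554]
```

View pics/m_wrist.png

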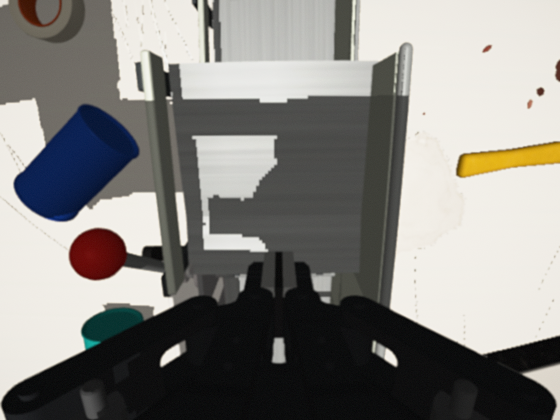

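View pics/m_top.png

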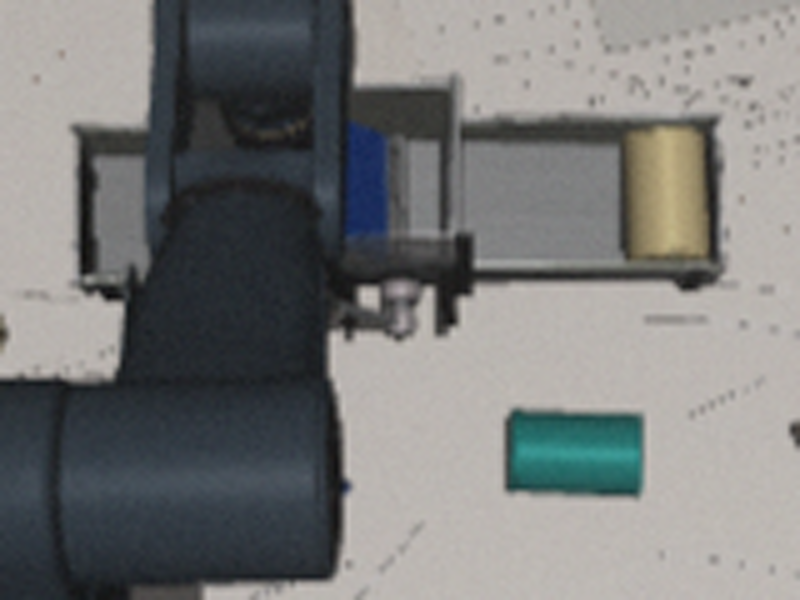

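The can has reached the end of the right lane, at crop (668,190). I'll raise the hand clear, let things settle, and check.

Call:
servo_tool(
  increments=[
    {"hand": 1, "travel": [0, 0, -15], "yaw": 0},
    {"hand": 1, "travel": [0, 0, -30], "yaw": 0},
    {"hand": 1, "travel": [0, 0, -30], "yaw": 0},
    {"hand": 1, "travel": [0, 0, -25], "yaw": 0},
    {"hand": 1, "travel": [0, 0, -10], "yaw": 0},
    {"hand": 1, "travel": [0, 0, 0], "yaw": 0},
    {"hand": 1, "travel": [0, 0, 0], "yaw": 0},
    {"hand": 1, "travel": [0, 0, 0], "yaw": 0},
    {"hand": 1, "travel": [0, 0, 0], "yaw": 0},
    {"hand": 1, "travel": [0, 0, 0], "yaw": 0},
    {"hand": 1, "travel": [0, 0, 0], "yaw": 0},
    {"hand": 1, "travel": [0, 0, 0], "yaw": 0},
    {"hand": 1, "travel": [0, 0, 0], "yaw": 0},
  ],
)

```text
t: 17.6
tcp_pos: [0.5778, 0.1209, 0.3353]
tool_rot: [0.707, 0.707, -0.0, -0.0]
force: [0.0, -1.0, -0.1]
finger_gap: -0.002
```

```bash
python3 - <<'E'
from h import *
from station import manip
s=manip.sense();print(s["t"],s["tcp_pos"],s["force"])
W=manip.snapshot("top");cv2.imwrite("pics/n_top.png",W["pixels"])
im=W["pixels"].astype(int)[165:205,300:340];m=(im[...,2]-im[...,0]>35).astype(np.uint8)
n,l,st,c=cv2.connectedComponentsWithStats(m);k=1+np.argmax(st[1:,4]);p=c[k]+[300,165];print(p,onz(W,p,.09))
W=manip.snapshot("scene");cv2.imwrite("pics/n_scene.png",W["pixels"])
E
```

```text
17.6 [0.57780974 0.12089001 0.33527517] [ 0.01128947 -1.013479   -0.13998768]
[323.24633431 183.23460411] [ 0.57940214 -0.17455274  0.09      ]
```

View pics/n_top.png

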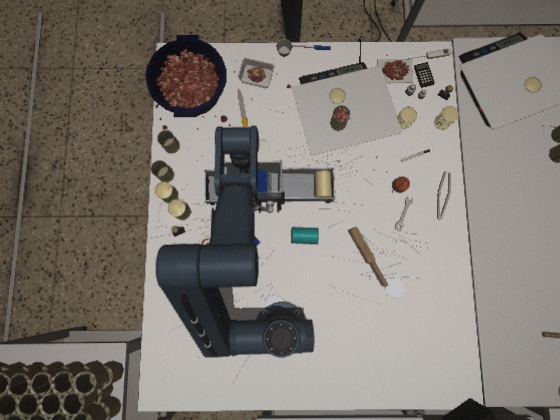

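View pics/n_scene.png

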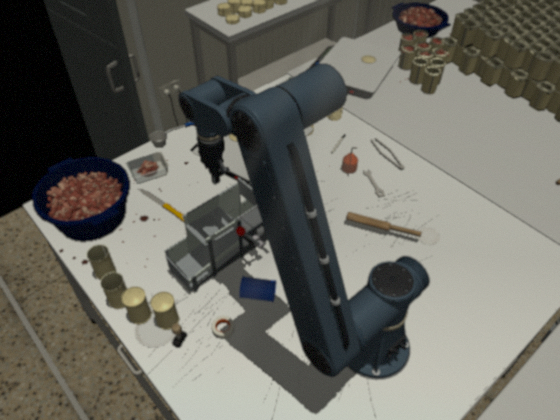

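The can lies still at top pixel (323,183), world y≈-0.175. The knob leans left at scene (240,231), the other things are where they were, and the hand is clear. I'm handing the job in.

```bash
python3 -c "
from station import manip
print(manip.sign_off())"
```

```text
the job is handed in; nothing more can be done
None
```

The job is done and handed in at about 17.7 s. I pushed the lever with the red knob from the right stop to the left stop, so the gate leans left and the right lane is open. Then I pushed the waiting can over the landing's edge, and it rolled down the right lane to its end.

- **Last checks:** the can rests at world (0.579, -0.175), against the right lane's end. The lever still leans left, the bystanders and look-alikes that I could see were unmoved, and the hand was raised clear with about 1 N or less on it. The arm partly hid the blue look-alike and the tape roll from the top camera, but the scene camera showed both where they were.
- **First push on the can failed:** it jammed by friction. The tool read about 36 N sideways and 41 N upward, roughly 56 N in total. That was well under the 120 N wrist limit. At the time I thought the finger linkage was riding on the can. The later pushes point to fingertip friction instead, but I did not confirm which part was touching. If it was the gripper's body, the 40 N limit may have been passed for a moment.
- **How I fixed it:** I backed off and turned the tool 90°. A straight push met the same friction, so I moved the finger up along with the rolling can. That took at most about 15 N.
- **A measurement that disagreed:** the cameras put the knob's height at 213 mm, against the stated 202 mm. I allowed for this with extra clearance.

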